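# Find the gummed-up mixing-lid lever

## Task

One of the three paint tins has a mixing-lid lever whose hinge has gone stiff, and you can only tell by feel. First swing every lever over to fully open, leaving each open while you try the rest and feeling which one is stiff; then swing the two free levers back to fully shut and leave the stiff one fully open, as the sign that its lid must be cleaned. Leave the other things on the bench where they are.

Things in the scene. Friction and masses are not known exactly. Their poses are not given: they have to be found in the camera images.
- tin_a: Paint tin, 108 mm across, immovable in a bolted cradle (136 x 120 x 10 mm); black mixing lid, its top 126 mm above the bench, a stub in its middle up to 135 mm. Origin on the bench under the tin's axis, z up; x points from the lever's shut side to its open side (roughly away from the robot; pour spout on the +x side). The three tins look the same.
- hinge_a (a point): Middle of the hinge line, along the tin's y axis: on the tin's axis, 60 mm above the bench. Pushed along at 30 to 100 mm/s, a free lever's bar resists with 1 to 2.5 N. Exactly one lever (any, changes each time, cannot be seen) is gummed inside its tin and resists with about 6 to 12 N both ways (4 N if moved very slowly); felt only while it moves: it fades when the motion stops.
- lever_a (a joint): Angle of the lever of tin_a: a steel U-shaped bail, two side arms of 8 mm rod 126 mm apart (centres), joined by a cross bar. 0 = fully shut, leaning 38 degrees from upright to the tin's -x side; grows as it swings up and over the lid in the tin's x-z plane to the stop at 1.326 rad = fully open, leaning 38 degrees to +x. It stays where it is left.
- bar_a (a point): Centre of the lever's cross bar: a red sleeve 14 mm in diameter, 100 mm long, along the tin's y axis, 120 mm from the hinge line (155 mm above the bench at either end of the arc, 180 mm when upright). Between the side arms nothing is within 25 mm beneath the bar, and nothing above it, so fingers from above can straddle or pinch it.
- tin_b: Paint tin, 108 mm across, immovable in a bolted cradle (136 x 120 x 10 mm); black mixing lid, its top 126 mm above the bench, a stub in its middle up to 135 mm. Origin on the bench under the tin's axis, z up; x points from the lever's shut side to its open side (roughly away from the robot; pour spout on the +x side). The three tins look the same.
- hinge_b (a point): Middle of the hinge line, along the tin's y axis: on the tin's axis, 60 mm above the bench. Pushed along at 30 to 100 mm/s, a free lever's bar resists with 1 to 2.5 N. Exactly one lever (any, changes each time, cannot be seen) is gummed inside its tin and resists with about 6 to 12 N both ways (4 N if moved very slowly); felt only while it moves: it fades when the motion stops.
- lever_b (a joint): Angle of the lever of tin_b: a steel U-shaped bail, two side arms of 8 mm rod 126 mm apart (centres), joined by a cross bar. 0 = fully shut, leaning 38 degrees from upright to the tin's -x side; grows as it swings up and over the lid in the tin's x-z plane to the stop at 1.326 rad = fully open, leaning 38 degrees to +x. It stays where it is left.
- bar_b (a point): Centre of the lever's cross bar: a red sleeve 14 mm in diameter, 100 mm long, along the tin's y axis, 120 mm from the hinge line (155 mm above the bench at either end of the arc, 180 mm when upright). Between the side arms nothing is within 25 mm beneath the bar, and nothing above it, so fingers from above can straddle or pinch it.
- tin_c: Paint tin, 108 mm across, immovable in a bolted cradle (136 x 120 x 10 mm); black mixing lid, its top 126 mm above the bench, a stub in its middle up to 135 mm. Origin on the bench under the tin's axis, z up; x points from the lever's shut side to its open side (roughly away from the robot; pour spout on the +x side). The three tins look the same.
- hinge_c (a point): Middle of the hinge line, along the tin's y axis: on the tin's axis, 60 mm above the bench. Pushed along at 30 to 100 mm/s, a free lever's bar resists with 1 to 2.5 N. Exactly one lever (any, changes each time, cannot be seen) is gummed inside its tin and resists with about 6 to 12 N both ways (4 N if moved very slowly); felt only while it moves: it fades when the motion stops.
- lever_c (a joint): Angle of the lever of tin_c: a steel U-shaped bail, two side arms of 8 mm rod 126 mm apart (centres), joined by a cross bar. 0 = fully shut, leaning 38 degrees from upright to the tin's -x side; grows as it swings up and over the lid in the tin's x-z plane to the stop at 1.326 rad = fully open, leaning 38 degrees to +x. It stays where it is left.
- bar_c (a point): Centre of the lever's cross bar: a red sleeve 14 mm in diameter, 100 mm long, along the tin's y axis, 120 mm from the hinge line (155 mm above the bench at either end of the arc, 180 mm when upright). Between the side arms nothing is within 25 mm beneath the bar, and nothing above it, so fingers from above can straddle or pinch it.
- spray_can: Bystander: standing grey and red spray can, 66 mm across, 190 mm tall; origin under its centre.
- mix_cup: Bystander: open white plastic mixing cup, 84 mm across, 100 mm tall; origin under its centre.
- hardener: Bystander: standing can of hardener, 66 mm across, 110 mm tall; origin under its centre.

How it is judged:
By the outcome, as a careful person would: the job done as asked, in the order asked, and still so for the second after the job is handed in, with the robot touching nothing.
It also fails if it takes over 72 s, if anything falls off the work surface, if the arm or the gripper's body presses on something with over 40 N, if the wrist force passes 120 N, or if a joint passes its speed limit or range.

## Robot

A 6-joint arm with a two-finger parallel gripper is mounted at the origin on the work surface. World frame = base frame: x ahead of the robot, y to its left, z up, the work surface at z = 0. Lengths are in m, angles in rad, forces in N, time in s.
With the tool pointing down it reaches from about 0.35 to 0.85 m from the base axis. Payload 8.1 kg.
Tool frame: the origin (TCP) lies midway between the tips of the shut fingers; the grasp point (between the pads) lies 19 mm behind it (robot.grip_point_offset is the distance from the TCP to the grasp point, in m); z points along the fingers, y is the line along which they close (so a half turn about z gives the same grasp; the last joint's range is limited). The gripper opens to 93 mm and grips with 3 to 60 N. Pads are 15 mm wide; open, the fingers measure 128 mm over their backs; the gripper's body (75 mm by 188 mm) begins 65 mm behind the grasp point.
Start: joints at [1.021, 0.13, 1.488, -0, 1.523, -0.085], TCP at [0.269, 0.536, 0.219] pointing down, gripper open.
Joint ranges: [-2.96, 2.96], [-0.89, 2.26], [0.02, 2.5], [-1.34, 4.48], [0, 2.73], [-2.66, 2.66]. Speed limits (rad/s): [2.39, 2.39, 2.79, 3.14, 3.14, 3.14].

## Interface

Orientations are given as a rotation vector (axis times angle).
In Python, from plant import robot, read_camera, job gives the robot as it stands.
- The arm moves only by the shell command python3 -m inch 'ROWS' [FORCE]. ROWS is JSON, one flat list of numbers, 5 for each row, row after row: the shift along the world's x, y, z in mm, then the turn about the world's z in degrees, then the opening in per cent of the stroke, from 0 (shut) to 100 (fully open). In form: [dx, dy, dz, yaw, hand, dx, dy, dz, yaw, hand, ...]. A call has 1 to 10 rows; each row is the pose to reach, as a shift and turn from the pose commanded when the call began; what a row does not reach only later rows make up. A row lasts 1/12 s, in which the tool goes at most 41.7 mm and 7.16 degrees, less where a joint would pass 70% of its speed; a pose out of reach is approached as far as the arm can. A call with a gripper value outside its range is refused whole. The fingers move at their own pace and stop on an object; FORCE is the grip in N (left out, the last holds). Time passes only in rows, so rows that repeat a pose let the fingers close. It gives the time, the measured TCP pose, the force, the opening and the grip force at its end, in the units of the state.
- robot.read_state(): the state, without advancing time (a new reading comes with each control period).
- read_camera(name): name is "scene" or "top" or "wrist"; returns a dict with "image" (400x640x3 uint8, blue, green, red), "K" (3x3 intrinsics, pixels), "extrinsics" (4x4, takes a point from world to camera coordinates); the wrist camera has in their place "mount" (4x4, takes a point from camera to tool coordinates, whose origin is the TCP and whose axes are the flange's). Camera axes: x right, y down, z forward; pixel columns grow to the right and rows downward; lengths in m; the calibration is good to about 2 mm. A picture is of the moment at which its call begins: read the wrist's pose just before it. There is no depth.
- job.close_job(): hands the job in; it is judged then, once.
The state is a dict: "t": time; "q": joint angles; "dq": joint speeds; "joint_torque": joint torques, N m; "tool_pos": TCP position; "orientation": TCP orientation; "force": force on the tool from outside, world axes, zero at the start; "wrist_torque": the same for the moment, N m; "opening": finger opening in m; "gripper_force": force on a finger pad.
Only numpy, scipy, OpenCV 4.12 (cv2) and the standard library are available. Lean on these libraries where they do the work, as an engineer would, in place of code of your own. Each camera call takes 0.05 s, during which the arm holds its last target. There are 200 camera calls.

## Working session

There is one attempt and no reset: what is moved stays moved. The work goes in short steps, Python scripts to look and compute and a shell command to move; the robot and the scene stay as the last step left them, time stands still between calls to the robot, and variables do not carry over. Pictures are saved under pics/ and viewed, at most 10 in all, crops included, and the job is handed in when it is done.

```bash
mkdir -p pics; ls
python3 - <<'E'
from plant import robot, read_camera
import cv2
for n in ("top","scene"):
    c=read_camera(n); cv2.imwrite(f"pics/{n}0.png",c["image"]); print(c["K"],c["extrinsics"])
s=robot.read_state(); print(s)
E
```

```text
pics
[[420.14554324   0.         327.42446896]
 [  0.         420.14554324 199.62748353]
 [  0.           0.           1.        ]] [[-0.02461292 -0.99961862  0.01252293 -0.00260944]
 [-0.98037297  0.02168417 -0.19595569  0.52896978]
 [ 0.1956094  -0.01710019 -0.98053279  1.06523912]
 [ 0.          0.          0.          1.        ]]
[[366.74694229   0.         313.46083492]
 [  0.         366.74694229 207.07517142]
 [  0.           0.           1.        ]] [[ 0.63950526  0.76867097 -0.01334025 -0.34254877]
 [ 0.48287359 -0.4151141  -0.77104693 -0.1623827 ]
 [-0.59821912  0.48664692 -0.63663857  1.58824895]
 [ 0.          0.          0.          1.        ]]
{'t': 0.1, 'q': array([ 1.02062968e+00,  1.31068109e-01,  1.48915191e+00,  3.21566571e-07,
        1.52297634e+00, -8.53718274e-02]), 'dq': array([-0.00044838, -0.00080876, -0.00152688, -0.00240871,  0.00020937,
        0.00110652]), 'joint_torque': array([ 7.76008656e-04, -5.61339641e+01, -4.93095839e+01,  7.70661095e-02,
        2.90904671e-02, -1.02814772e-04]), 'tool_pos': array([0.26864862, 0.53594215, 0.21771295]), 'orientation': array([-7.23428130e-01, -3.05664856e+00,  2.39243247e-03]), 'force': array([0.09980626, 0.40556343, 0.25982226]), 'wrist_torque': array([-0.04048442, -0.06864794,  0.03105408]), 'gripper_force': 0.0, 'opening': 0.09294369677442826}
```

View pics/top0.png

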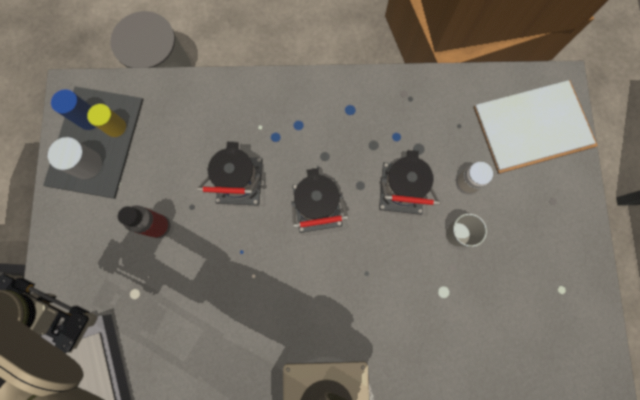

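View pics/scene0.png

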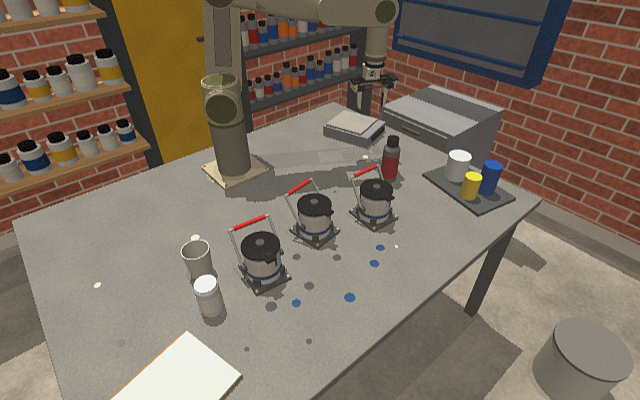

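Top view: the red bars are at about (227,190), (320,222) and (412,199), all on the robot side of their black lids (231,168), (316,196) and (410,177). The spray can is at (150,220), the cup at (468,230) and the hardener at (478,177). The scene view shows the same layout, with all levers shut.

```bash
cat > h.py <<'E'
import numpy as np, cv2
from plant import robot, read_camera
def cast(c,uv,z):
    E=c["extrinsics"];R,t=E[:3,:3],E[:3,3]
    o=-R.T@t; d=R.T@np.linalg.inv(c["K"])@np.array([uv[0],uv[1],1.])
    return o+d*(z-o[2])/d[2]
def bars(c,z=.155):
    im=c["image"].astype(int); b,g,r=im[...,0],im[...,1],im[...,2]
    m=((r>120)&(g<70)&(b<70)).astype(np.uint8)
    n,l,s,ce=cv2.connectedComponentsWithStats(m)
    out=[]
    for i in range(1,n):
        if s[i,4]<60: continue
        p=np.argwhere(l==i)[:,::-1].astype(np.float32)
        w=np.array([cast(c,q,z)[:2] for q in p]); ctr=w.mean(0)
        v=np.linalg.svd(w-ctr)[2][0]; v=v*np.sign(v[1])
        pr=(w-ctr)@v; ctr=ctr+v*(pr.max()+pr.min())/2
        out.append((ce[i].round(1),ctr,v,np.ptp(pr)))
    return out
E
python3 - <<'E'
from h import *
c=read_camera("top")
for px,ctr,v,L in bars(c):
    x=np.array([v[1],-v[0]])
    print(px,"bar",(ctr*1000).round(1),"len",round(L*1000,1),"yaw",np.degrees(np.arctan2(x[1],x[0])).round(1),"axis",((ctr+.0739*x)*1000).round(1),"openbar",((ctr+.1478*x)*1000).round(1))
im=c["image"]; m=(im.max(2)<45).astype(np.uint8)
n,l,s,ce=cv2.connectedComponentsWithStats(cv2.morphologyEx(m,cv2.MORPH_OPEN,np.ones((15,15))))
for i in range(1,n): 
    print("black",ce[i].round(1),s[i],(cast(c,ce[i],.126)*1000).round(1))
for n,p,z in (("spray",(130,216),.19),("cup",(468,230),.1),("hard",(480,173),.11)): print(n,(cast(c,p,z)*1000).round())
cv2.imwrite("pics/z.png",cv2.resize(im[130:250,180:510],None,fx=2.4,fy=2.4))
s=robot.read_state()
from scipy.spatial.transform import Rotation as R
print(R.from_rotvec(s["orientation"]).as_matrix().round(3))
E
```

```text
[224.6 189.9] bar [537.9 235.9] len 97.6 yaw -4.2 axis [611.6 230.4] openbar [685.3 225. ]
[411.5 199.6] bar [ 503.8 -217.4] len 97.7 yaw -7.5 axis [ 577.  -227.1] openbar [ 650.3 -236.8]
[320.4 221.1] bar [456.4   4.9] len 96.6 yaw 7.9 axis [529.6  15. ] openbar [602.8  25.1]
black [ 70.6 329.1] [ 63 321  16  17 270] [221.1 589.8 126. ]
spray [473. 441. 190.]
cup [ 433. -366.  100.]
hard [ 578. -407.  110.]
[[-0.894  0.448 -0.001]
 [ 0.448  0.894 -0.001]
 [ 0.    -0.001 -1.   ]]
```

View pics/z.png

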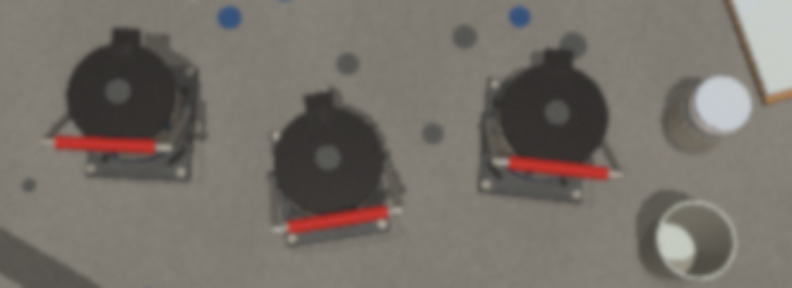

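The crop shows the stubs at crop pixels (118,91), (557,112) and (327,157), and each bar on the robot side of its lid. I'll cross-check the tin axes from these.

Run:
```python
from h import *
c=read_camera("top")
for n,p in (("L",(118,91)),("M",(327,157)),("R",(557,112))):
    print(n,(cast(c,(p[0]/2.4+180-.3,p[1]/2.4+130-.3),.135)*1000).round(1))
c=read_camera("scene")
for px,ctr,v,L in bars(c): print(px,(ctr*1000).round(1),round(L*1000,1))
```

```text
L [599.  229.8 135. ]
M [524.2  14.5 135. ]
R [ 566.8 -225.3  135. ]
[68.2 32.3] [-2245.8  -104.2] 420.5
[32.3 56. ] [-1787.2  -415.2] 308.3
[365.6 169.9] [526.3 248.8] 98.9
[298.5 186.2] [447.8  12.2] 99.4
[248.6 222.1] [ 493.5 -211.8] 99.2
```

Run:
```python
from h import *
T=read_camera("top");S=read_camera("scene")
P=[c["K"]@c["extrinsics"][:3] for c in(T,S)]
bt=[b for b in bars(T)]; bs=[b for b in bars(S) if 240<b[0][0]<370]
f=lambda bl:sorted(bl,key=lambda b:-b[1][1])
def pj(c,w): 
    q=c["K"]@(c["extrinsics"][:3]@np.append(w,1)); return q[:2]/q[2]
stub={"L":(118,91),"M":(327,157),"R":(557,112)}
for n,a,b in zip("LMR",f(bt),f(bs)):
    r=[]
    for s in(-1,0,1):
        u=[pj(c,np.append(k[1]+s*k[2]*.045,.155)) for c,k in((T,a),(S,b))]
        X=cv2.triangulatePoints(P[0],P[1],u[0],u[1])[:,0]; X=X[:3]/X[3]
        r.append((X*1000).round(1)); e=[pj(T,X)-u[0],pj(S,X)-u[1]]
    print(n,*r,"res",np.round(e,2).ravel())
cv2.imwrite("pics/s.png",cv2.resize(S["image"][150:300,220:410],None,fx=4,fy=4,interpolation=cv2.INTER_CUBIC))
```

```text
L [407.4  71.  634.3] [403.8  85.9 640.4] [400.2 100.3 647.1] res [ 35.4   20.65  23.58 -10.29]
M [524.4  28.5 235.5] [522.3  71.1 230.1] [520.  114.2 224.5] res [-30.66 -34.36 -38.06   0.73]
R [ 519.8 -182.1  273.7] [ 522.8 -144.6  275.1] [ 525.7 -107.4  276.5] res [-21.43 -18.03 -27.06  -0.11]
```

View pics/s.png

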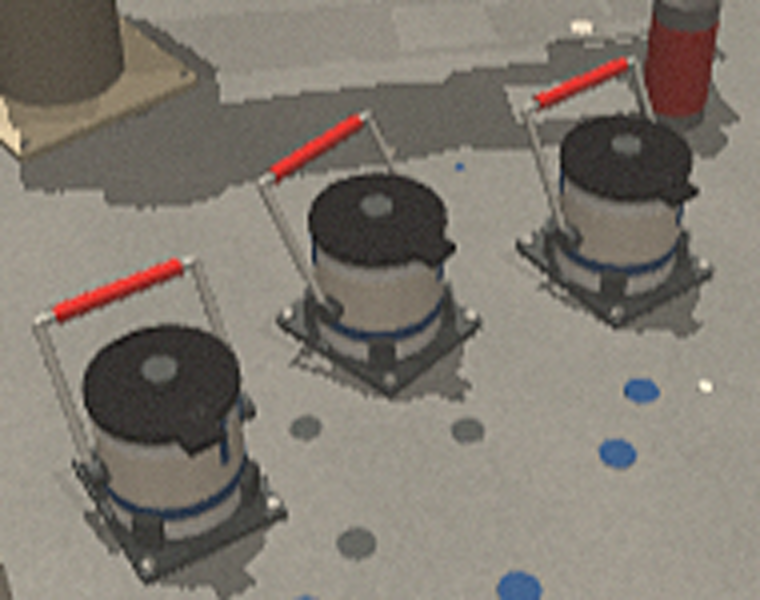

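The crop shows all three levers fully shut. The stubs are at crop pixels (626,144), (376,206) and (160,370). The triangulation went wrong because of the input shape, so I'll fix that.

Run:
```python
from h import *
T=read_camera("top");S=read_camera("scene")
P=[c["K"]@c["extrinsics"][:3] for c in(T,S)]
f=lambda bl:sorted(bl,key=lambda b:-b[1][1])
bt=f(bars(T)); bs=f([b for b in bars(S) if 240<b[0][0]<370])
def pj(c,w): 
    q=c["K"]@(c["extrinsics"][:3]@np.append(w,1)); return q[:2]/q[2]
def tri(u):
    X=cv2.triangulatePoints(P[0],P[1],u[0].reshape(2,1),u[1].reshape(2,1))[:,0]; X=X[:3]/X[3]
    return (X*1000).round(1),np.round([pj(T,X)-u[0],pj(S,X)-u[1]],2).ravel()
t={"L":(118,91),"M":(327,157),"R":(557,112)};s={"L":(626,144),"M":(376,206),"R":(160,370)}
for n,a,b in zip("LMR",bt,bs):
    for k in(-1,1): print(n,*tri([pj(c,np.append(q[1]+k*q[2]*q[3]/2,.155)) for c,q in((T,a),(S,b))]))
    print("stub",*tri([np.array(t[n])/2.4+[179.7,129.7],np.array(s[n])/4+[219.6,149.6]]))
```

```text
L [533.1 186.7 164.9] [-0.52 -0.39 -0.58  0.16]
L [539.8 282.5 166.2] [-0.46 -0.37 -0.5   0.16]
stub [598.5 229.4 136.2] [ 0.07  0.06  0.09 -0.03]
M [462.1 -42.5 161.9] [-0.05 -0.03 -0.06  0.01]
M [449.3  53.3 162.7] [-0.38 -0.25 -0.41  0.07]
stub [523.8  13.9 135.4] [ 0.22  0.14  0.26 -0.05]
R [ 495.7 -264.   162.9] [ 0.15  0.07  0.18 -0.  ]
R [ 508.5 -167.5  163.5] [-0.   -0.   -0.01  0.  ]
stub [ 566.8 -225.1  135.1] [-0.05 -0.03 -0.07  0.  ]
```

The triangulated stub heights agree with the known 135 mm, so I take the stubs as the tin axes: L (598.5,229.5), M (524,14), R (567,-225). Next I move above the left lever.

```bash
python3 -m inch '[27,-30,10,-7,35,54,-60,10,-14,35,81,-90,10,-21,35,107,-120,10,-28,35,134,-150,10,-35,35,161,-180,10,-42,35,188,-210,10,-49,35,215,-240,10,-55,35,241,-270,10,-61,35,268,-301,10,-67.6,35]' 10; python3 -m inch '[0,0,0,0,35,0,0,0,0,35]'
python3 - <<'E'
from h import *
from scipy.spatial.transform import Rotation as R
s=robot.read_state();M=R.from_rotvec(s["orientation"]).as_matrix();print(s["tool_pos"],np.degrees(np.arctan2(M[1,1],M[0,1])),s["q"])
c=read_camera("wrist");cv2.imwrite("pics/w1.png",c["image"]);print(c["mount"],c["K"])
E
```

```text
t: 1.28
tool_pos: [0.5379, 0.2338, 0.2289]
orientation: [2.307, 2.132, 0.001]
force: [0.1, 0.4, -0.3]
opening: 0.0337
gripper_force: 0.0
t: 1.45
tool_pos: [0.5381, 0.2334, 0.2285]
orientation: [-2.306, -2.134, 0.0]
force: [-0.2, 0.1, -0.6]
opening: 0.033
gripper_force: 0.0
[0.53809908 0.23335576 0.22845589] -4.442847390419414 [ 3.21831437e-01  9.03491626e-02  1.51336791e+00 -7.53176615e-05
  1.53811879e+00  3.99376206e-01]
[[ 2.37116230e-05 -9.66320195e-01 -2.57342731e-01  7.07470923e-02]
 [ 9.99999720e-01  2.15354812e-04 -7.16515624e-04 -7.18169837e-04]
 [ 7.47803513e-04 -2.57342642e-01  9.66319929e-01 -1.66155117e-01]
 [ 0.00000000e+00  0.00000000e+00  0.00000000e+00  1.00000000e+00]] [[283.12908821   0.         314.32938352]
 [  0.         283.12908821 197.35334384]
 [  0.           0.           1.        ]]
```

View pics/w1.png

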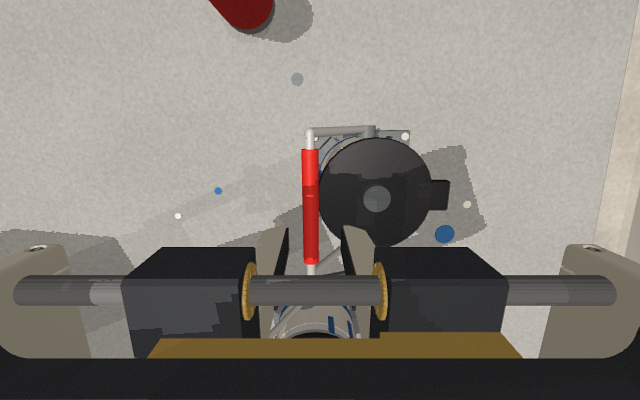

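The wrist view shows the left bar vertical at column 310, rows 150-265, between the finger lines, and the stub at (377,198). So the bar is about 62 mm from the axis, and I need to shift about -3 mm in x. I'll lower and close loosely, and print the arc offsets.

```bash
python3 -m inch '[-3,1,-28,0,35,-3,1,-56,0,35,-3,1,-84,0,35,-3,1,-84,0,20,-3,1,-84,0,20,-3,1,-84,0,20]' 10
python3 - <<'E'
import numpy as np
for n,yaw,x0,rng in (("L",-4.3,-62,1),("M",7.7,-68,1),("R",-7.7,-65,1)):
    a0=np.degrees(np.arcsin(x0/120)); a=np.append(np.arange(a0+3,38,3),38)
    X=120*np.sin(np.radians(a))-x0; Z=120*np.cos(np.radians(a))-120*np.cos(np.radians(a0))
    y=np.radians(yaw)
    print(n,round(a0,1)); print(*[f"{x*np.cos(y):.0f},{x*np.sin(y):.0f},{z:.0f}" for x,z in zip(X,Z)],sep="  ")
E
```

```text
t: 2.0
tool_pos: [0.5341, 0.2376, 0.1464]
orientation: [2.3, 2.14, 0.002]
force: [0.5, 0.3, 0.8]
opening: 0.0199
gripper_force: 0.0
L -31.1
5,-0,3  11,-1,6  17,-1,8  23,-2,11  29,-2,13  35,-3,14  41,-3,15  47,-4,16  53,-4,17  60,-4,17  66,-5,17  72,-5,17  78,-6,16  84,-6,15  91,-7,14  97,-7,12  103,-8,10  108,-8,8  114,-9,5  120,-9,2  125,-9,-1  130,-10,-4  135,-10,-8  135,-10,-8
M -34.5
5,1,3  11,1,7  16,2,9  22,3,12  28,4,14  34,5,16  40,5,18  46,6,19  52,7,20  58,8,21  64,9,21  70,10,21  77,10,21  83,11,20  89,12,19  95,13,18  101,14,16  107,14,14  113,15,12  119,16,9  124,17,7  129,18,3  135,18,0  140,19,-4  141,19,-4
R -32.8
5,-1,3  11,-1,6  16,-2,9  22,-3,11  28,-4,13  34,-5,15  40,-5,17  46,-6,18  52,-7,19  59,-8,19  65,-9,19  71,-10,19  77,-10,18  83,-11,18  90,-12,16  96,-13,15  102,-14,13  107,-15,11  113,-15,9  119,-16,6  124,-17,3  130,-18,-0  135,-18,-4  138,-19,-6
```

```bash
python3 -m inch '[5,0,3,0,20,11,-1,6,0,20,17,-1,8,0,20,23,-2,11,0,20,29,-2,13,0,20,35,-3,14,0,20,41,-3,15,0,20,47,-4,16,0,20]' |grep -E "pos|force:|opening"; python3 -m inch '[6,0,1,0,20,13,0,1,0,20,19,-1,1,0,20,25,-1,1,0,20]'|grep -E "pos|force:|opening"; python3 -m inch '[6,-1,-1,0,20,12,-1,-2,0,20,19,-2,-3,0,20,25,-2,-5,0,20]'|grep -E "pos|force:|opening"; python3 -m inch '[6,-1,-2,0,20,11,-1,-4,0,20,17,-2,-7,0,20,23,-2,-10,0,20,28,-2,-13,0,20]'|grep -E "pos|force:|opening";  python3 -m inch '[5,-1,-3,0,20,10,-1,-7,0,20,12,-1,-8,0,20,14,-1,-8,0,20]'|grep -E "pos|force:|opening"
```

```text
tool_pos: [0.5816, 0.2322, 0.1605]
force: [-1.1, 1.0, 1.2]
opening: 0.0186
gripper_force: 0.7
tool_pos: [0.6065, 0.2312, 0.1614]
force: [-1.3, -1.4, 0.7]
opening: 0.0183
gripper_force: 0.5
tool_pos: [0.6317, 0.2292, 0.1566]
force: [-1.2, -0.0, 0.3]
opening: 0.0189
gripper_force: 0.4
tool_pos: [0.6595, 0.2272, 0.1432]
force: [0.2, 0.1, 0.7]
opening: 0.0185
gripper_force: 0.3
tool_pos: [0.6726, 0.2262, 0.1345]
force: [-1.6, 0.4, -1.7]
opening: 0.0182
gripper_force: 0.9
```

```bash
for i in 1; do python3 -m inch '[2,0,-2,0,20,3,0,-2,0,20]'|grep -E "pos|force:"; python3 -m inch '[2,0,-1,0,20,3,0,-2,0,20]'|grep -E "pos|force:";python3 -m inch '[0,0,0,0,20]'|grep -E "pos|force:"; done
```

```text
tool_pos: [0.6738, 0.2265, 0.1336]
force: [-15.1, -1.8, 7.9]
gripper_force: 8.0
tool_pos: [0.6763, 0.2265, 0.1331]
force: [-20.3, -2.2, 16.9]
gripper_force: 10.0
tool_pos: [0.6761, 0.2267, 0.1328]
force: [-20.5, -2.5, 13.1]
gripper_force: 10.0
```

The left lever is at its stop and is free (about 1.2 N). Release, lift and go over to the middle one.

```bash
python3 -m inch '[-5,0,0,0,35,-5,0,0,0,35,-5,0,35,0,35,-5,0,70,0,35,-5,0,97,0,35]' |grep -E "pos|force:"; python3 -m inch '[-25,-25,97,2,35,-53,-52,97,4,35,-81,-79,97,6,35,-109,-106,97,8,35,-137,-133,97,10,35,-165,-160,97,12,35,-193,-187,97,12,35,-220,-221,97,12,35,-220,-221,97,12,35]' | grep pos
python3 - <<'E'
from h import *
print(robot.read_state()["tool_pos"])
E
```

```text
tool_pos: [0.6745, 0.2264, 0.2311]
force: [0.2, 0.7, 1.3]
gripper_force: 0.0
tool_pos: [0.452, 0.0031, 0.3264]
[0.45204998 0.00307809 0.32640688]
```

I added the lift twice, so the tool is just higher than intended (z 326). Checking the bar with the wrist camera.

```bash
cat >> h.py <<'E'
from scipy.spatial.transform import Rotation as Ro
def wrist(z=.16):
    s=robot.read_state(); c=read_camera("wrist"); T=np.eye(4); T[:3,:3]=Ro.from_rotvec(s["orientation"]).as_matrix(); T[:3,3]=s["tool_pos"]
    c["extrinsics"]=np.linalg.inv(T@c["mount"])
    print("tcp",s["tool_pos"].round(4),"yaw",np.degrees(np.arctan2(T[1,1],T[0,1])).round(1))
    for px,ctr,v,L in bars(c,z): print(px,(ctr*1000).round(1),"yaw",np.degrees(np.arctan2(-v[0],v[1])).round(1),"len",round(L*1000,1))
E
python3 -c "
from h import *
wrist(.16)"
```

```text
tcp [0.452  0.0031 0.3264] yaw 7.7
[541.   26.6] [664.  199.6] yaw -5.6 len 54.9
[315.9 182.3] [453.3   2.5] yaw 7.7 len 100.4
[333.  324.4] [ 503.8 -190.9] yaw -7.9 len 50.7
```

```bash
python3 -m inch '[1,0,-37,0,35,1,0,-74,0,35,1,0,-111,0,35,1,0,-148,0,35,1,0,-183,0,35,1,0,-183,0,20,1,0,-183,0,20,1,0,-183,0,20]' | grep -E "pos|force:|opening"
python3 -m inch '[5,1,3,0,20,11,1,7,0,20,16,2,9,0,20,22,3,12,0,20,28,4,14,0,20,34,5,16,0,20,40,5,18,0,20,46,6,19,0,20]' |grep -E "pos|force:|opening"; python3 -m inch '[6,1,1,0,20,12,2,2,0,20,18,3,2,0,20,24,4,2,0,20]'|grep -E "pos|force:|opening"; python3 -m inch '[7,0,0,0,20,13,1,-1,0,20,19,2,-2,0,20,25,3,-3,0,20]'|grep -E "pos|force:|opening"; python3 -m inch '[6,1,-2,0,20,12,1,-4,0,20,18,2,-6,0,20,24,3,-9,0,20,29,4,-11,0,20]'|grep -E "pos|force:|opening";  python3 -m inch '[5,1,-4,0,20,11,1,-7,0,20]'|grep -E "pos|force:|opening"
```

```text
tool_pos: [0.4563, 0.0052, 0.145]
force: [-0.1, -0.1, 0.3]
opening: 0.0199
gripper_force: 0.0
tool_pos: [0.5017, 0.0114, 0.1618]
force: [-1.9, -1.2, 2.3]
opening: 0.0184
gripper_force: 0.8
tool_pos: [0.5256, 0.0154, 0.1635]
force: [-1.1, -1.1, 1.2]
opening: 0.0186
gripper_force: 0.6
tool_pos: [0.5505, 0.0184, 0.1604]
force: [-1.4, -1.5, 0.4]
opening: 0.0186
gripper_force: 0.5
tool_pos: [0.5794, 0.0223, 0.149]
force: [-1.0, -0.3, -0.1]
opening: 0.0187
gripper_force: 0.6
tool_pos: [0.5902, 0.0237, 0.142]
force: [-1.5, 0.6, 0.5]
opening: 0.0184
gripper_force: 0.7
```

Also free. Now on to the stop.

```bash
python3 -m inch '[5,1,-4,0,20,8,1,-6,0,20]'|grep -E "pos|force:"; python3 -m inch '[2,0,-2,0,20,4,0,-3,0,20]'|grep -E "pos|force:";python3 -m inch '[2,0,-1,0,20,3,0,-2,0,20]'|grep -E "pos|force:"
```

```text
tool_pos: [0.5978, 0.0245, 0.1358]
force: [-16.1, -1.0, 13.6]
gripper_force: 7.9
tool_pos: [0.5993, 0.0241, 0.1336]
force: [-20.4, -1.1, 16.5]
gripper_force: 10.1
tool_pos: [0.6022, 0.024, 0.1319]
force: [-20.2, -3.0, 15.1]
gripper_force: 10.0
```

```bash
python3 -m inch '[-5,0,0,0,35,-5,0,0,0,35,-5,0,35,0,35,-5,0,70,0,35,-5,0,97,0,35]' |grep -E "pos|force:"; python3 -m inch '[-14,-34,0,-3,35,-28,-68,0,-6,35,-42,-102,0,-9,35,-56,-136,0,-12,35,-70,-170,0,-15.3,35,-84,-205,0,-15.3,35,-100,-241,0,-15.3,35,-100,-241,0,-15.3,35]' | grep pos
python3 -c "
from h import *
wrist(.16)"
```

```text
tool_pos: [0.6005, 0.0244, 0.2308]
force: [-0.6, -0.4, 1.0]
gripper_force: 0.0
tool_pos: [0.4977, -0.2226, 0.2287]
tcp [ 0.4977 -0.2226  0.2287] yaw -7.8
[317.1 200.5] [ 499.7 -218.7] yaw -8.0 len 102.8
```

```bash
python3 -m inch '[1,0,-29,0,35,1,0,-58,0,35,1,0,-87,0,35,1,0,-87,0,20,1,0,-87,0,20,1,0,-87,0,20]' | grep -E "pos|force:|opening"
python3 -m inch '[5,-1,3,0,20,11,-1,6,0,20,16,-2,9,0,20,22,-3,11,0,20,28,-4,13,0,20,34,-5,15,0,20,40,-5,17,0,20,46,-6,18,0,20]' |grep -E "pos|force:|opening"; python3 -m inch '[6,-1,1,0,20,13,-2,1,0,20,19,-3,1,0,20,25,-4,1,0,20]'|grep -E "pos|force:|opening"; python3 -m inch '[6,0,-1,0,20,12,-1,-1,0,20,19,-2,-3,0,20,25,-3,-4,0,20]'|grep -E "pos|force:|opening"; python3 -m inch '[6,-1,-2,0,20,11,-2,-4,0,20,17,-2,-6,0,20,23,-3,-9,0,20,28,-4,-12,0,20]'|grep -E "pos|force:|opening";  python3 -m inch '[6,-1,-3,0,20,11,-1,-7,0,20]'|grep -E "pos|force:|opening"
```

```text
tool_pos: [0.5021, -0.2163, 0.1433]
force: [0.3, 0.3, 0.1]
opening: 0.0199
gripper_force: 0.0
tool_pos: [0.5474, -0.2234, 0.1631]
force: [-10.1, 0.8, 8.8]
opening: 0.0186
gripper_force: 5.3
tool_pos: [0.5728, -0.2272, 0.1639]
force: [-7.6, 1.4, 5.8]
opening: 0.0187
gripper_force: 4.1
tool_pos: [0.5979, -0.2302, 0.1596]
force: [-7.9, 1.1, 4.3]
opening: 0.0186
gripper_force: 3.6
tool_pos: [0.6261, -0.2343, 0.1477]
force: [-7.1, 1.3, 5.3]
opening: 0.0188
gripper_force: 3.4
tool_pos: [0.637, -0.2355, 0.1407]
force: [-6.5, -1.0, 5.2]
opening: 0.0188
gripper_force: 3.4
```

The right lever is the stiff one (7-10 N). Push it firmly to the stop.

```bash
python3 -m inch '[5,-1,-4,0,20,8,-1,-6,0,20]'|grep -E "pos|force:"; python3 -m inch '[2,0,-2,0,20,4,0,-3,0,20]'|grep -E "pos|force:";python3 -m inch '[2,0,-1,0,20,3,0,-2,0,20,3,0,-2,0,20,3,0,-2,0,20]'|grep -E "pos|force:"
```

```text
tool_pos: [0.6433, -0.2364, 0.1347]
force: [-20.1, 1.3, 17.6]
gripper_force: 10.0
tool_pos: [0.6469, -0.2367, 0.1324]
force: [-20.2, 0.5, 15.7]
gripper_force: 10.0
tool_pos: [0.6497, -0.2368, 0.1305]
force: [-19.3, 0.6, 14.8]
gripper_force: 10.0
```

```bash
python3 -m inch '[-5,0,0,0,35,-5,0,0,0,35,-5,0,35,0,35,-5,0,70,0,35,-5,0,97,0,35]' |grep -E "pos|force:|t:"; python3 -c "
from h import *
T=read_camera('top')
for b in bars(T): print(b[0],(b[1]*1000).round(1))
print(robot.read_state()['t'])"
```

```text
t: 13.43
tool_pos: [0.6475, -0.2359, 0.2281]
force: [0.3, -0.4, 1.1]
gripper_force: 0.0
[229.  136.8] [672.2 225.6]
[311.8 164.5] [596.7  23.6]
13.4833
```

```bash
python3 -m inch '[-7,37,0,3,35,-14,74,0,6,35,-21,111,0,9,35,-29,148,0,12,35,-36,185,0,15.5,35,-43,222,0,15.5,35,-50,260,0,15.5,35,-50,260,0,15.5,35]' |grep -E "pos|force:|t:"; python3 -c "
from h import *
wrist(.155)
T=read_camera('top')
for b in bars(T): print(b[0],(b[1]*1000).round(1))"
python3 - <<'E'
import numpy as np
for n,yaw in (("L",-4.3),("M",7.7)):
    a=np.arange(35,-38.1,-3); a=np.append(a,-38)
    X=120*np.sin(np.radians(a))-73.9; Z=120*np.cos(np.radians(a))-94.6
    y=np.radians(yaw)
    print(n,*[f"{x*np.cos(y):.0f},{x*np.sin(y):.0f},{z:.0f}" for x,z in zip(X,Z)],sep="  ")
E
```

```text
t: 14.15
tool_pos: [0.5961, 0.0312, 0.2257]
force: [0.0, -0.4, -1.3]
gripper_force: 0.0
tcp [0.5961 0.0312 0.2257] yaw 8.3
[435.1  17.9] [663.  187.7] yaw -5.4 len 26.2
[446.7  19. ] [671.8 188.6] yaw -4.3 len 26.6
[311.5 213.2] [594.2  21.5] yaw 8.0 len 102.8
[226.  136.7] [672.8 234.2]
[415.2 145.9] [ 639.4 -235. ]
L  -5,0,4  -10,1,7  -16,1,10  -21,2,13  -27,2,16  -33,2,18  -39,3,20  -45,3,22  -51,4,23  -57,4,24  -63,5,25  -70,5,25  -76,6,25  -82,6,25  -88,7,25  -94,7,24  -101,8,22  -107,8,21  -113,8,19  -119,9,17  -124,9,14  -130,10,11  -135,10,8  -141,11,5  -146,11,1  -147,11,-0
M  -5,-1,4  -10,-1,7  -16,-2,10  -21,-3,13  -27,-4,16  -33,-4,18  -38,-5,20  -44,-6,22  -51,-7,23  -57,-8,24  -63,-9,25  -69,-9,25  -75,-10,25  -82,-11,25  -88,-12,25  -94,-13,24  -100,-14,22  -106,-14,21  -112,-15,19  -118,-16,17  -123,-17,14  -129,-17,11  -134,-18,8  -140,-19,5  -145,-20,1  -146,-20,-0
```

All three levers read open (73-74 mm past their axes), including the stiff right one. Now shut the middle lever.

```bash
python3 -m inch '[-1,-7,-30,0,35,-1,-7,-60,0,35,-1,-7,-89,0,35,-1,-7,-89,0,20,-1,-7,-89,0,20,-1,-7,-89,0,20]' |grep -E "pos|force:|opening"
python3 -m inch '[-5,-1,4,0,20,-10,-1,7,0,20,-16,-2,10,0,20,-21,-3,13,0,20,-27,-4,16,0,20,-33,-4,18,0,20,-38,-5,20,0,20,-44,-6,22,0,20,-51,-7,23,0,20,-57,-8,24,0,20]' |grep -E "pos|force:"
python3 -m inch '[-6,-1,1,0,20,-12,-1,1,0,20,-18,-2,1,0,20,-25,-3,1,0,20,-31,-4,1,0,20,-37,-5,0,0,20,-43,-6,-2,0,20,-49,-6,-3,0,20]' |grep -E "pos|force:"
python3 -m inch '[-6,-1,-2,0,20,-12,-2,-4,0,20,-17,-3,-7,0,20,-23,-3,-10,0,20,-28,-4,-13,0,20,-34,-5,-16,0,20]' |grep -E "pos|force:"
python3 -m inch '[-5,-1,-4,0,20,-7,-1,-6,0,20]' |grep -E "pos|force:"
python3 -m inch '[-2,0,-1,0,20,-4,0,-2,0,20]' |grep -E "pos|force:"
```

```text
tool_pos: [0.5963, 0.0164, 0.1368]
force: [1.6, 0.3, 0.2]
opening: 0.0197
gripper_force: 0.0
tool_pos: [0.5368, 0.0093, 0.1584]
force: [0.8, 0.5, 1.3]
gripper_force: 0.7
tool_pos: [0.4882, 0.003, 0.1553]
force: [0.7, -1.5, -0.5]
gripper_force: 0.6
tool_pos: [0.4544, -0.0015, 0.1392]
force: [2.1, 0.1, -1.8]
gripper_force: 1.1
tool_pos: [0.4469, -0.0028, 0.1329]
force: [4.2, 0.7, 3.2]
gripper_force: 2.4
tool_pos: [0.4466, -0.0028, 0.1328]
force: [19.0, 0.9, -2.8]
gripper_force: 8.9
```

```bash
python3 -m inch '[-3,0,-1,0,20,-3,0,-1,0,20]' |grep -E "pos|force:"; python3 -m inch '[6,0,0,0,35,6,0,0,0,35,6,0,35,0,35,6,0,70,0,35,6,0,97,0,35,6,0,97,0,35]' |grep -E "pos|force:|t:"; python3 -c "
from h import *
wrist(.155)"
```

```text
tool_pos: [0.4454, -0.0029, 0.1328]
force: [20.9, -0.1, -5.2]
gripper_force: 10.0
t: 17.75
tool_pos: [0.4493, -0.0029, 0.2337]
force: [0.4, 0.4, 0.1]
gripper_force: 0.0
tcp [ 0.4493 -0.0029  0.2337] yaw 8.0
[627.9  10.4] [665.8 182.1] yaw -86.2 len 18.3
[314.1 196. ] [448.    1.5] yaw 7.6 len 102.8
```

```bash
python3 -m inch '[27,28,0,-2,35,55,57,0,-4,35,83,86,0,-6,35,111,115,0,-8,35,139,144,0,-10,35,167,173,0,-12,35,195,201,0,-12.3,35,222,229,0,-12.3,35,222,229,0,-12.3,35,222,229,0,-12.3,35]' |grep -E "pos|force:|t:"; python3 -c "
from h import *
wrist(.155)"
```

```text
t: 18.63
tool_pos: [0.6679, 0.2274, 0.222]
force: [0.2, 0.5, -0.4]
gripper_force: 0.0
tcp [0.6679 0.2274 0.222 ] yaw -4.2
[318.6 210.1] [669.8 223. ] yaw -3.8 len 102.2
```

```bash
python3 -m inch '[2,-3,-28,0,35,2,-3,-57,0,35,2,-3,-86,0,35,2,-3,-86,0,20,2,-3,-86,0,20,2,-3,-86,0,20]' |grep -E "pos|force:|opening"
python3 -m inch '[-5,0,4,0,20,-10,1,7,0,20,-16,1,10,0,20,-21,2,13,0,20,-27,2,16,0,20,-33,2,18,0,20,-39,3,20,0,20,-45,3,22,0,20,-51,4,23,0,20,-57,4,24,0,20]' |grep -E "pos|force:"
python3 -m inch '[-6,1,1,0,20,-13,1,1,0,20,-19,2,1,0,20,-25,2,1,0,20,-31,3,1,0,20,-37,3,0,0,20,-44,4,-2,0,20,-50,4,-3,0,20]' |grep -E "pos|force:"
python3 -m inch '[-6,0,-2,0,20,-12,1,-4,0,20,-17,1,-7,0,20,-23,2,-10,0,20,-28,2,-13,0,20,-34,3,-16,0,20]' |grep -E "pos|force:"
python3 -m inch '[-5,0,-4,0,20,-7,0,-6,0,20]' |grep -E "pos|force:"
python3 -m inch '[-2,0,-1,0,20,-4,0,-2,0,20]' |grep -E "pos|force:"
```

```text
tool_pos: [0.6713, 0.2228, 0.1442]
force: [0.5, -0.4, -0.2]
opening: 0.02
gripper_force: 0.0
tool_pos: [0.6129, 0.2275, 0.1653]
force: [0.9, 0.8, 0.6]
gripper_force: 0.7
tool_pos: [0.563, 0.2315, 0.1622]
force: [0.4, 1.1, 0.4]
gripper_force: 0.6
tool_pos: [0.5294, 0.2342, 0.1461]
force: [2.4, -0.7, -1.2]
gripper_force: 0.8
tool_pos: [0.5219, 0.2344, 0.1398]
force: [0.1, 0.6, 0.1]
gripper_force: 0.3
tool_pos: [0.5206, 0.2344, 0.1392]
force: [13.6, 1.0, -1.9]
gripper_force: 6.8
```

```bash
python3 -m inch '[-2,0,-2,0,20,-4,0,-2,0,20,-4,0,-2,0,20]' |grep -E "pos|force:"; python3 -m inch '[7,0,0,0,35,7,0,0,0,35,7,0,35,0,35,7,0,70,0,35,7,0,97,0,35,7,0,97,0,35]' |grep -E "pos|force:|t:"; python3 -m inch '[-30,0,20,0,35,-60,0,40,0,35,-90,0,60,0,35,-120,0,80,0,35,-120,0,80,0,35,-120,0,80,0,35]' |grep -E "pos|t:"; python3 -c "
from h import *
T=read_camera('top')
for b in bars(T): print(b[0],(b[1]*1000).round(1))
cv2.imwrite('pics/top_end.png',T['image'])"
```

```text
tool_pos: [0.5199, 0.2345, 0.1391]
force: [20.5, -0.7, -2.9]
gripper_force: 10.0
t: 22.27
tool_pos: [0.5243, 0.2354, 0.2407]
force: [0.6, 0.3, 0.7]
gripper_force: 0.0
t: 22.77
tool_pos: [0.4014, 0.2349, 0.315]
[415.1 146.1] [ 639. -234.]
[226.1 195. ] [524.9 227.3]
[320.3 223.6] [450.4   4.6]
```

View pics/top_end.png

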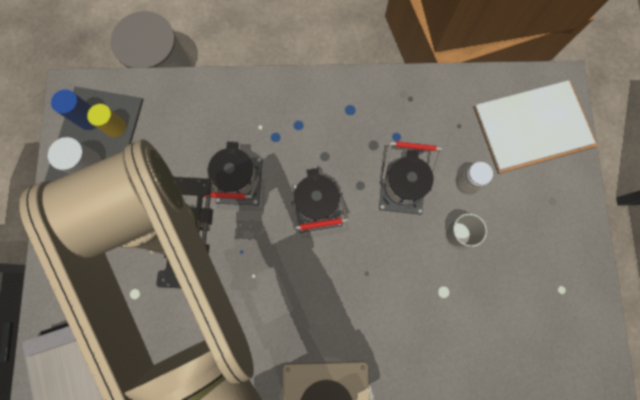

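The left (226,195) and middle (320,224) levers are shut, the right lever (415,146) is open, and the bystanders have not moved. Handing in.

```bash
python3 -c "
from plant import job
print(job.close_job())"
```

```text
the job is handed in; nothing more can be done
None
```

The stiff lever was the right-hand tin's (about 7–10 N while moving, against 1–2 N for the other two); it is left fully open, the other two are fully shut, and the job was handed in at about 23 s.

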